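# Open the spray-gun washer's double-latched lid

### The job

Open the spray-gun washer so the guns can be taken out: give the T-handle its quarter turn to release the main latch, gently raise the lid a little and let go, so that its strut holds it ajar against the safety catch, then feel under the front edge for the catch's small finger tab and push it gently sideways, away from the T-handle, just until the lid comes free, without forcing it against its stop. Draw back and let the strut carry the lid up to its open stop; leave the tins and the cup beside the washer where they stand.

Things in the scene. Friction and masses are not known exactly. Their poses are not given: they have to be found in the camera images.
- washer: Bench-top spray-gun washer, a stainless tank 300 deep (x) x 380 wide (y), rim 185 mm high, fixed to the bench. Origin: centre of its underside on the bench; x points to its rear, so its front wall faces -x at x=-150 mm, +y is the left as seen by the robot. Its steel lid, 340 x 400 mm, top 200 mm high when shut, overhangs the front wall by 40 mm and is hinged on the rear rim.
- latch_grip (a point): Middle of the bar of the black T-handle on the lid top. Bar 64 long x 14 thick x 22 mm tall, top 38 mm and underside 16 mm above the lid, on the lid's centre line 65 mm behind its front edge. Locked, the bar lies along the front edge (machine y); this point's x axis is square to the bar, its z is the turning axis. It rises with the lid.
- latch (a joint): Main latch T-handle angle, rad, anticlockwise from above positive: 0 to 0.15 at the start (locked), stop at 1.5; from about 1.2 its tongue is clear of the tank, fully released is 1.3 or more. Stiff (0.12 N m of friction), stays where left.
- catch_base: Safety catch on the tank's front wall under the lid's overhang, left of the T-handle. Fixed backing 110 wide x 60 mm tall, origin at machine (-150, +90, 0) mm, axes as washer. A plate, screwed on through slots so that it sits anywhere up to 20 mm either side of the middle, carries a flat sprung hook on an upright pin (11 mm in front of the wall); the hook holds a staple hanging from the lid.
- catch_tab (a point): Point on the hook's finger tab, 5 mm from its end, IF the plate were central (fixed point; the real tab is up to 20 mm either side along y). Tab: steel strip 6 wide (y), 166-178 mm up, ends 10 mm past the lid skirt; the ajar staple starts 11 mm behind the point (+x). Pushed to +y it gives from 2.5 N, frees the lid after 6 to 10 mm (4-5 N; more nearer its end), solid stop 3-4 mm on, springs back.
- paint_tin: Round 1 litre paint tin, 104 diameter x 125 mm tall, loose, right of the washer. Origin: centre of its underside. Leave alone.
- hardener_can: Round hardener can with a red screw cap, 86 diameter x 170 mm tall, loose, left of the washer. Origin: centre of its underside. Leave alone.
- mix_cup: White plastic mixing cup, 90 diameter x 110 mm tall, loose, right of the washer. Origin: centre of its underside. Leave alone.
- lid: Steel lid, 340 x 400 x 18 mm. Origin: middle of its front edge, 10 mm below its top, 190 mm up when shut; x to the rear, z up; skirt reaches 8 mm lower. Hinge along y 340 mm behind. Ajar on the catch: raised 0.073 rad, origin 25 mm higher. Over-centre gas strut: below 0.04 rad it sinks shut, above it floats up (1-4 N at the front); once free it swings up to its stop at 1.15 rad.

How it is judged:
By the outcome, as a careful person would: the job done as asked, in the order asked, and still so for the second after the job is handed in, with the robot touching nothing.
It also fails if it takes over 58 s, if anything falls off the work surface, if the arm or the gripper's body presses on something with over 40 N, if the wrist force passes 120 N, or if a joint passes its speed limit or range.

### The arm

A 7-joint arm with a two-finger parallel gripper is mounted at the origin on the work surface. World frame = base frame: x ahead of the robot, y to its left, z up, the work surface at z = 0. Lengths are in m, angles in rad, forces in N, time in s.
With the tool pointing down it reaches from about 0.4 to 0.85 m from the base axis. Payload 10.4 kg.
Tool frame: the origin (TCP) lies at the very end of the fingers, on their centre line; the grasp point (between the pads) lies 19 mm behind it; z points along the fingers, y is the line along which they close (so a half turn about z gives the same grasp; the last joint's range is limited). The gripper opens to 85 mm and grips with 20 to 120 N. Pads are 22 mm wide; open, the fingers measure 114 mm over their backs; the gripper's body (76 mm by 85 mm) begins 54 mm behind the grasp point. The pads swing forward as they close: fully open they stand 13 mm farther back than shut.
Start: joints at [1.095, 0.332, -0.065, 1.46, 0.022, 1.35, -0.088], TCP at [0.273, -0.562, 0.231] pointing down, gripper open.
Joint ranges: [-2.6, 2.6], [-0.5, 2.12], [-1.47, 1.34], [0.16, 2.42], [-1.27, 4.41], [0.06, 2.06], [-2.6, 2.6]. Speed limits (rad/s): [2.22, 2.22, 2.79, 2.79, 3.14, 3.14, 3.14].

### API

Orientations are given as [roll, pitch, yaw] about the fixed x, y, z axes, in that order (R = Rz(yaw) Ry(pitch) Rx(roll)).
In Python, from workcell import manip gives the robot as it stands. Calls block until the motion is done:
- manip.move_ptp(position, orientation): joint-space move of the TCP to a pose.
- manip.servo_line(position, speed=0.15, ori=None, threshold=None): straight line of the TCP; ori=None keeps the orientation; speed is the mean speed in m/s. With threshold (N) it stops when the force on the tool has changed by that much, and returns True; else False.
- manip.goto_joints(angles): joint-space move.
- manip.set_gripper(opening): finger opening in m; the grip force is fixed at half the most; returns when the fingers have stopped.
- manip.sleep(seconds).
- manip.solve_ik(position, orientation): joint angles nearest the present ones, or None.
- manip.snapshot(name): name is "side" or "top" or "wrist"; returns the picture (384x512x3 uint8, blue, green, red); there is no depth.
- manip.camera_info(name): a dict with "fovy" (degrees; the focal length in pixels is half the picture's height over the tangent of half this angle, whatever the lens; pixels are square), "cx", "cy" (the principal point, pixels), "k1" (the pictures are not rectified: a ray, as slopes to the right and down, at radius r is drawn at 1 + k1 r^2 times it, then the intrinsics apply), "R" (3x3) and "t" (3): a world point X has camera coordinates R X + t; the wrist camera has in their place "tool_from_camera" (4x4, takes a point from camera to tool coordinates, whose origin is the TCP and whose axes are the flange's). Camera axes: x right, y down, z forward; pixel columns grow to the right and rows downward; lengths in m; the calibration is good to about 2 mm. A picture is of the moment at which its call begins: read the wrist's pose just before it. camera_info takes no time and is no camera call.
A pose or a line that the arm cannot do raises manip.Unreachable and nothing moves.
- manip.close_job(): hands the job in; it is judged then, once.
Readings, each from a call of its own:
- manip.read_t(): time.
- manip.read_joint_positions(): joint angles.
- manip.read_qd(): joint speeds.
- manip.read_effort(): joint torques, N m.
- manip.read_eef_pos(): TCP position.
- manip.read_tcp_rot(): TCP orientation.
- manip.read_wrist_force(): force on the tool from outside, world axes, zero at the start.
- manip.read_moment(): the same for the moment, N m.
- manip.read_opening(): finger opening in m.
- manip.read_gripper_force(): force on a finger pad.
Only numpy, scipy, OpenCV 4.12 (cv2) and the standard library are available. Lean on these libraries where they do the work, as an engineer would, in place of code of your own. Each camera call takes 0.05 s, during which the arm holds its last target. There are 200 camera calls.

## Working session

There is one attempt and no reset: what is moved stays moved. The work goes in short steps, each a Python script; the robot and the scene stay as the last script left them, time stands still between calls to the robot, and variables do not carry over. Pictures are saved under pics/ and viewed, at most 10 in all, crops included, and the job is handed in when it is done.

```bash
mkdir -p pics; cat > h.py <<'E'
import numpy as np, cv2
from workcell import manip as m
from scipy.spatial.transform import Rotation as Ro
def K(i):
    f=192/np.tan(np.radians(i['fovy'])/2); return f
def ray(name,u,v,pose=None):
    i=m.camera_info(name); f=K(i)
    d=np.array([(u-i['cx'])/f,(v-i['cy'])/f]); s=d.copy()
    for _ in range(30): s=d/(1+i['k1']*(s@s))
    r=np.array([s[0],s[1],1.])
    if 'R' in i:
        R=np.array(i['R']);t=np.array(i['t']); return -R.T@t, R.T@r
    T=np.array(i['tool_from_camera']); p,o=pose; W=Ro.from_euler('xyz',o).as_matrix()
    return W@T[:3,3]+p, W@T[:3,:3]@r
def atz(name,u,v,z,pose=None):
    c,r=ray(name,u,v,pose); return c+r*(z-c[2])/r[2]
def proj(name,X,pose=None):
    i=m.camera_info(name); f=K(i); X=np.array(X,float)
    if 'R' in i: c=np.array(i['R'])@X+np.array(i['t'])
    else:
        T=np.array(i['tool_from_camera']); p,o=pose; W=Ro.from_euler('xyz',o).as_matrix()
        c=T[:3,:3].T@(W.T@(X-p)-T[:3,3])
    s=c[:2]/c[2]; s=s*(1+i['k1']*(s@s)); return s*f+[i['cx'],i['cy']]
def pose(): return np.array(m.read_eef_pos()),np.array(m.read_tcp_rot())
E
python3 - <<'E'
from h import *
a=m.snapshot('top');b=m.snapshot('side')
cv2.imwrite('pics/top.png',cv2.resize(a,(800,600),interpolation=cv2.INTER_CUBIC));cv2.imwrite('pics/side.png',cv2.resize(b,(800,600),interpolation=cv2.INTER_CUBIC))
for n in('top','side','wrist'):print(n,m.camera_info(n))
print(pose(),m.read_t())
for n in ('top','side'): print(ray(n,256,192))
E
```

```text
top {'fovy': 44.2465729614755, 'cx': 252.63999123655879, 'cy': 192.74049657213146, 'k1': -0.18523494190543652, 'R': array([[-0.02407278, -0.99963363, -0.01237374],
       [-0.99705939,  0.02490786, -0.07247182],
       [ 0.07275347,  0.01059276, -0.9972937 ]]), 't': array([0.02607886, 0.61020614, 1.41947835])}
side {'fovy': 42.071599149285575, 'cx': 254.39800252095256, 'cy': 192.69462378986464, 'k1': 0.028435499933313877, 'R': array([[ 0.20684885, -0.97821478,  0.01758976],
       [-0.78261162, -0.17622328, -0.5970464 ],
       [ 0.58713934,  0.10973241, -0.80201384]]), 't': array([-0.13281272,  0.5638295 ,  1.08661983])}
wrist {'fovy': 63.21667690519594, 'cx': 256.23772171681946, 'cy': 189.66340633743337, 'k1': -0.05286394698277809, 'tool_from_camera': array([[-1.03691557e-03, -9.47622337e-01, -3.19391345e-01,
         8.18898643e-02],
       [ 9.99999453e-01, -1.02717429e-03, -1.98946224e-04,
        -5.47396981e-04],
       [-1.39544693e-04, -3.19391376e-01,  9.47622884e-01,
        -1.43185182e-01],
       [ 0.00000000e+00,  0.00000000e+00,  0.00000000e+00,
         1.00000000e+00]])}
(array([ 0.27328453, -0.56170683,  0.23061367]), array([-3.14031667e+00,  3.99164040e-05,  4.52842149e-01])) 0.1
(array([ 0.50576758, -0.00416582,  1.46018226]), array([ 0.07414551,  0.00344192, -0.9972681 ]))
(array([-0.16926557, -0.14979688,  1.21045266]), array([ 0.58889197,  0.10683866, -0.80112669]))
```

View pics/top.png

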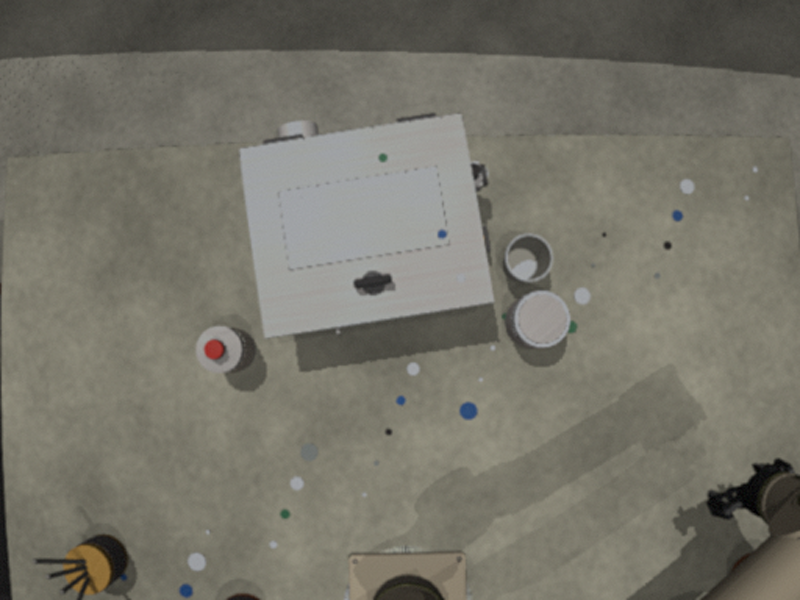

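View pics/side.png

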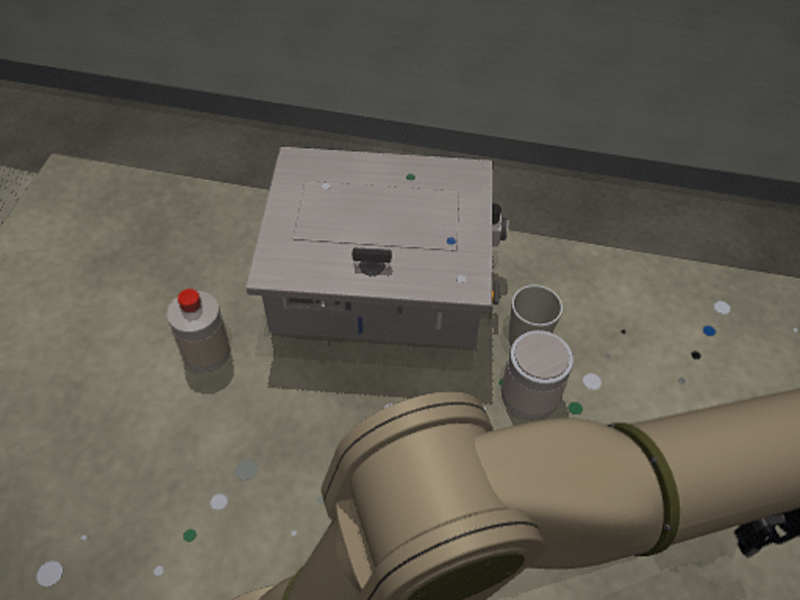

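Top view (800-wide): lid corners at FL (266,336), FR (493,302), RR (462,114), RL (240,150), T-handle bar at (373,282). Side view: lid front edge (249,292)–(492,299), catch slot plate at about (318,303).

```bash
python3 - <<'E'
from h import *
from scipy.optimize import least_squares
o=[(266,336),(493,302),(462,114),(240,150)]
L=np.array([[-.19,.2],[-.19,-.2],[.15,-.2],[.15,.2]])
s=[(249,287),(492,294),(492,160),(283,148)]
def R(y): return np.array([[np.cos(y),-np.sin(y)],[np.sin(y),np.cos(y)]])
W=[atz('top',u*.64,v*.64,.2)[:2] for u,v in o]; print(np.round(W,3))
S=[atz('side',u*.64,v*.64,.2)[:2] for u,v in s]; print(np.round(S,3))
for P in (W,S):
    r=least_squares(lambda q:((L@R(q[2]).T+q[:2])-np.array(P)).ravel(),[.6,0,0.1]); print(r.x,np.round(r.fun,3))
    q=r.x
    for n,p in dict(grip=(-.125,0),tab=(-.2,.09)).items(): print(n,R(q[2])@p+q[:2])
print(atz('top',373*.64,282*.64,.238),atz('side',372*.64,250*.64,.238))
print('can',atz('top',214*.64,350*.64,.17),'tin',atz('top',542*.64,319*.64,.125))
E
```

```text
[[ 0.543  0.232]
 [ 0.592 -0.159]
 [ 0.926 -0.118]
 [ 0.873  0.277]]
[[ 0.545  0.23 ]
 [ 0.618 -0.159]
 [ 0.931 -0.116]
 [ 0.874  0.273]]
[0.75347189 0.06066146 0.12926865] [-0.004  0.002 -0.001 -0.003  0.002 -0.001  0.003  0.001]
grip [0.62951484 0.04454785]
tab [0.5435388  0.12412876]
[0.76200583 0.06012365 0.15174015] [-0.001 -0.001 -0.014 -0.007  0.01   0.001  0.006  0.008]
grip [0.63844214 0.04122884]
tab [0.55069966 0.11885781]
[0.62780073 0.04424887 0.238     ] [0.63522404 0.04538224 0.238     ]
can [0.52115228 0.33176622 0.17      ] tin [ 0.56391911 -0.25718353  0.125     ]
```

```bash
cat >> h.py <<'E'
Y=0.1293; O=np.array([.7535,.0607])
def wp(x,y,z):  # machine->world
    c,s=np.cos(Y),np.sin(Y); return np.array([O[0]+c*x-s*y,O[1]+s*x+c*y,z])
E
python3 - <<'E'
from h import *
g=np.array([.6285,.0444,.214]); pi=np.pi
for psi in (-1.44,-1.3,0.0,.15,1.7,1.85,3.1): print(psi,np.round(m.solve_ik(g,[pi,0,psi]) if m.solve_ik(g,[pi,0,psi]) is not None else 0,2))
p=wp(-.192,.06,.17)
# tilted tool: z = forward*sin t + down*cos t, closing axis along machine y or square to it
for t in (.6,.8,1.0,1.2):
  for k in (0,1,2,3):
    c,s=np.cos(Y),np.sin(Y); fw=np.array([c,s,0]); z=fw*np.sin(t)-np.array([0,0,1])*np.cos(t); y=np.array([-s,c,0]); x=np.cross(y,z)
    Rm=np.column_stack([x,y,z])@Ro.from_euler('z',k*pi/2).as_matrix()
    e=Ro.from_matrix(Rm).as_euler('xyz'); q=m.solve_ik(p,e); print(t,k,np.round(e,2),None if q is None else np.round(q,2))
m.move_ptp([.6285,.0444,.33],[pi,0,-1.44])
ps=pose(); im=m.snapshot('wrist'); print(ps,m.read_t())
cv2.imwrite('pics/w1.png',cv2.resize(im,(800,600),interpolation=cv2.INTER_CUBIC))
print(proj('wrist',[.6285,.0444,.238],ps)/.64)
E
```

```text
-1.44 0
-1.3 [-0.99  0.7   1.32  1.52 -0.68  1.45 -2.52]
0.0 [ 0.33  0.42 -0.63  1.44  0.25  1.36 -1.88]
0.15 [ 0.33  0.42 -0.63  1.44  0.25  1.36 -1.73]
1.7 [ 0.4   0.45 -0.74  1.44  0.3   1.37 -0.22]
1.85 [ 0.41  0.45 -0.75  1.44  0.31  1.37 -0.07]
3.1 [ 0.43  0.46 -0.78  1.44  0.32  1.37  1.17]
0.6 0 [-3.14  0.6  -3.01] [ 0.52 -0.11 -0.78  2.19  0.02  0.43  1.4 ]
0.6 1 [2.54 0.   1.7 ] [ 0.62 -0.11 -0.87  2.19 -0.01  0.43 -0.14]
0.6 2 [ 3.14 -0.6   0.13] [ 1.02 -0.18 -1.21  2.18 -0.25  0.44 -1.48]
0.6 3 [-2.54  0.   -1.44] [-1.25 -0.29  0.86  2.26  0.67  0.56  2.44]
0.8 0 [-3.14  0.8  -3.01] [ 0.41 -0.17 -0.69  2.35  0.2   0.14  1.19]
0.8 1 [2.34 0.   1.7 ] [ 1.09 -0.37 -1.24  2.33 -1.18  0.26  0.91]
0.8 2 [ 3.14 -0.8   0.13] [ 0.99 -0.3  -1.18  2.34 -0.98  0.2  -0.83]
0.8 3 [-2.34  0.   -1.44] [ 0.98 -0.3  -1.17  2.34 -0.96  0.2  -2.42]
1.0 0 [-3.14  1.   -3.01] None
1.0 1 [2.14 0.   1.7 ] None
1.0 2 [ 3.14 -1.    0.13] None
1.0 3 [-2.14 -0.   -1.44] None
1.2 0 [-3.14  1.2  -3.01] None
1.2 1 [1.94 0.   1.7 ] None
1.2 2 [ 3.14 -1.2   0.13] None
1.2 3 [-1.94 -0.   -1.44] NoneTraceback (most recent call last):
  File "<stdin>", line 11, in <module>
workcell.Unreachable: the arm cannot take that pose within its joint ranges
```

```bash
python3 - <<'E'
from h import *
pi=np.pi
m.move_ptp([.6285,.0444,.33],[pi,0,1.70])
ps=pose(); im=m.snapshot('wrist'); print(ps,m.read_t())
cv2.imwrite('pics/w1.png',cv2.resize(im,(800,600),interpolation=cv2.INTER_CUBIC))
print(proj('wrist',[.6285,.0444,.238],ps)/.64)
E
```

```text
(array([0.62864763, 0.04303546, 0.32974161]), array([-3.14122190e+00,  4.12953149e-04,  1.69789692e+00])) 2.6667
[401.56864465 300.060625  ]
```

View pics/w1.png

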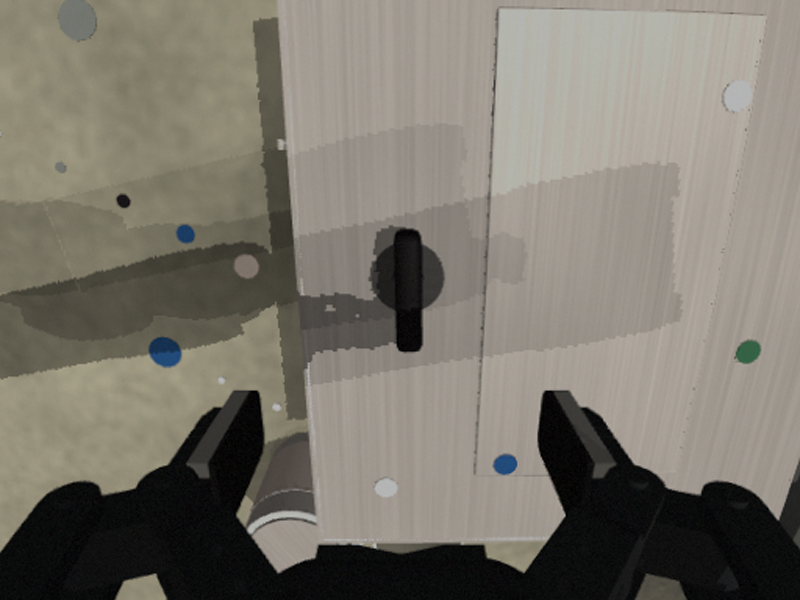

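Wrist view: bar runs from (407,232) to (409,350); lid front edge from (281,30) to (315,480); a small light bit at (281,144) by the front edge may be the finger tab.

```bash
python3 - <<'E'
from h import *
from h import *
ps=(np.array([0.62864763, 0.04303546, 0.32974161]),np.array([-3.14122190e+00,  4.12953149e-04,  1.69789692e+00]))
A=lambda u,v,z:atz('wrist',u*.64,v*.64,z,ps)
a,b=A(281,30,.192),A(315,480,.192); print(a,b,'edge yaw',np.arctan2(-(a-b)[0],(a-b)[1]))
a,b=A(407,234,.238),A(409,350,.238); print(a,b,np.linalg.norm(a-b),(a+b)/2,'bar yaw',np.arctan2(-(a-b)[0],(a-b)[1]))
t=A(281,144,.178)[:2]-O; c,s=np.cos(Y),np.sin(Y); print('tab? machine',c*t[0]+s*t[1],-s*t[0]+c*t[1])
t=A(277,407,.178)[:2]-O;print('other machine',c*t[0]+s*t[1],-s*t[0]+c*t[1])
E
```

```text
[0.54929182 0.16867999 0.192     ] [ 0.58709558 -0.11212756  0.192     ] edge yaw 0.1338205785151746
[0.62681464 0.07856721 0.238     ] [0.63593119 0.0171842  0.238     ] 0.06205630788813323 [0.63137292 0.0478757  0.238     ] bar yaw 0.14744140853046797
tab? machine -0.1959185158238499 0.07550173050426368
other machine -0.2128991768911724 -0.09934983675004894
```

```bash
python3 - <<'E'
from h import *
pi=np.pi
g=np.array([.6300,.0457,.2135]); y0=.145+pi/2
m.move_ptp(g+[0,0,.05],[pi,0,y0]); 
print('touch',m.servo_line(g,speed=.06,threshold=8), pose()[0])
m.set_gripper(0.005); print(m.read_opening(),m.read_gripper_force(),m.read_wrist_force(),pose())
for k in range(1,6):
    m.move_ptp(g,[pi,0,y0+1.42*k/5]); print(k,np.round(m.read_wrist_force(),1),np.round(m.read_moment(),2),np.round(pose()[0],4),round(pose()[1][2],3),m.read_opening())
print(m.read_t())
im=m.snapshot('wrist'); cv2.imwrite('pics/w2.png',im)
E
```

```text
touch False [0.63019408 0.04580678 0.21390568]
0.013267899419225595 58.573796544224024 [ 9.36065948  1.04088886 -2.4374229 ] (array([0.63203973, 0.04599801, 0.21426332]), array([ 3.13638568e+00, -4.90695045e-04,  1.71554655e+00]))
1 [10.4  1.8 -1.8] [ 0.35 -2.14 -0.  ] [0.632  0.046  0.2142] 2.0 0.013213146500883267
2 [10.8  1.5 -2.1] [ 0.36 -2.26  0.01] [0.6321 0.046  0.2143] 2.284 0.013378317833619579
3 [ 9.3  2.2 -2.4] [ 0.34 -2.32 -0.02] [0.6321 0.046  0.2143] 2.568 0.012908416155283478
4 [10.6  2.7 -2. ] [ 0.39 -2.34  0.04] [0.6321 0.046  0.2143] 2.852 0.013328520470936106
5 [ 9.4  2.1 -1.9] [ 0.47 -2.35  0.09] [0.6321 0.046  0.2142] 3.136 0.013498283250584265
6.5083
```

View pics/w2.png

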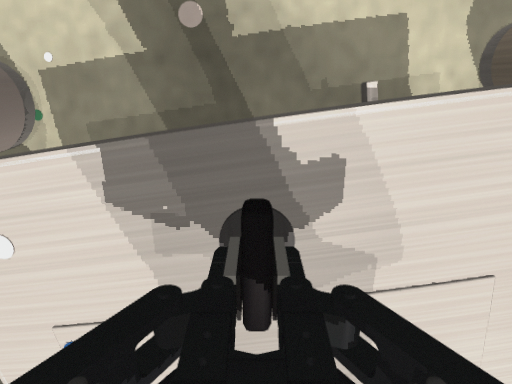

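Bar is gripped and turned ~1.43 rad; the tab shows at (371,91) in front of the lid edge.

```bash
python3 - <<'E'
from h import *
ps=pose()
for uv in((365,82),(378,82),(378,100),(365,100),(362,91)):
    t=atz('wrist',*uv,.178,ps)[:2]-O; c,s=np.cos(Y),np.sin(Y); print('tab',c*t[0]+s*t[1],-s*t[0]+c*t[1])
ax=np.array([-np.sin(Y),np.cos(Y),0]); p0=ps[0]; R0=Ro.from_euler('xyz',ps[1]); h=wp(.152,.0,.19)
for th in (.02,.04,.064):
    Q=Ro.from_rotvec(ax*th); m.servo_line(h+Q.apply(p0-h),speed=.02,ori=(Q*R0).as_euler('xyz')); print(th,np.round(m.read_wrist_force(),1),pose()[0],m.read_opening())
m.set_gripper(0.05); m.sleep(.3); print(m.read_wrist_force())
m.servo_line(pose()[0]+[0,0,.08],speed=.12)
print(m.read_t()); ps=pose(); print(ps)
im=m.snapshot('wrist'); cv2.imwrite('pics/w3.png',cv2.resize(im,(800,600)))
E
```

```text
tab -0.19788558923439023 0.07206361218122678
tab -0.19699691345492962 0.07925720056053859
tab -0.18732272155744448 0.07903522370811013
tab -0.18824247748464049 0.07172543061519866
tab -0.19331046137553798 0.07022474218823088
0.02 [ 2.8 -0.3 -1.1] [0.63282574 0.04613656 0.21973885] 0.013638643163241973
0.04 [ 4.4  0.5 -0.5] [0.63345782 0.04621021 0.22534478] 0.013226006167598857
0.064 [3.7 0.7 0.5] [0.63438113 0.04633344 0.23188774] 0.013319102077550125
[-0.42010365  0.33317897  0.52859512]
9.5167
(array([0.63399572, 0.04614804, 0.3109294 ]), array([-3.13442039, -0.05925518,  3.13531681]))
```

View pics/w3.png

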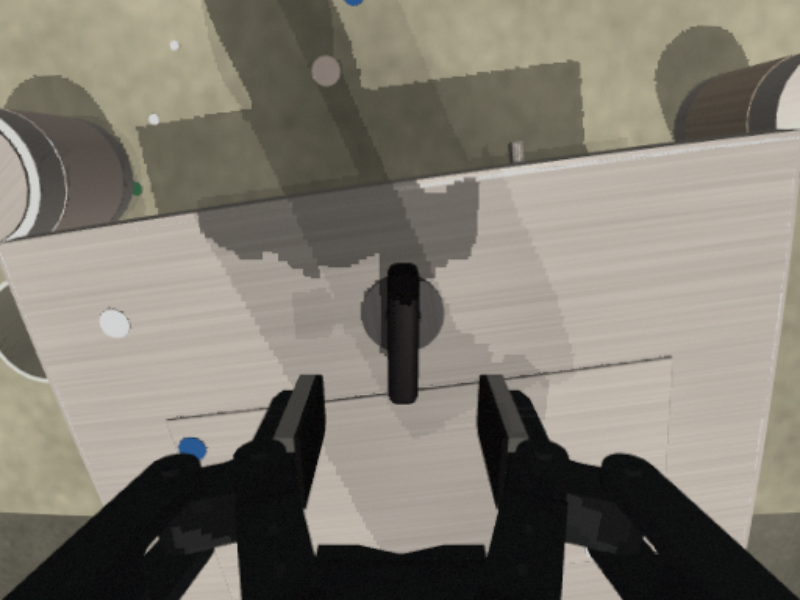

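Lid looks raised, bar released with handle along the machine x; the tab stands out at (516,150).

```bash
cat >> h.py <<'E'
O=np.array([.7550,.0615])
T=.6
c_,s_=np.cos(Y),np.sin(Y); _z=np.array([c_,s_,0])*np.sin(T)-np.array([0,0,np.cos(T)]); _y=np.array([-s_,c_,0])
E=Ro.from_matrix(np.column_stack([np.cross(_y,_z),_y,_z])).as_euler('xyz')
def mach(P): 
    t=np.array(P)[:2]-O; return np.array([c_*t[0]+s_*t[1],-s_*t[0]+c_*t[1],P[2]])
E
python3 - <<'E'
from h import *
t=mach(atz('wrist',516*.64,150*.64,.178,(np.array([0.63399572, 0.04614804, 0.3109294 ]),np.array([-3.13442039, -0.05925518,  3.13531681]))));print('tab',t)
for x,z in((-.25,.30),(-.23,.19),(-.19,.165)): print(m.solve_ik(wp(x,.04,z),E))
m.move_ptp(wp(-.25,.04,.30),E); m.set_gripper(0.0)
m.servo_line(wp(-.235,.04,.19),speed=.12)
ps=pose(); print(mach(ps[0]),ps[1],E,m.read_t(),m.read_wrist_force())
im=m.snapshot('wrist'); cv2.imwrite('pics/w4.png',cv2.resize(im,(800,600),interpolation=cv2.INTER_CUBIC))
print(proj('wrist',wp(-.195,.075,.172),ps)/.64,proj('wrist',ps[0],ps)/.64)
E
```

```text
tab [-0.19457475  0.07436481  0.178     ]
[ 0.77175776 -0.49380534 -0.75245296  2.11331056 -0.53559938  0.8386458
  1.92806045]
[ 0.80974946 -0.31355386 -0.92457259  2.23924465 -0.46433753  0.52482617
  1.86862412]
[ 0.94231411 -0.11919628 -1.1193201   2.18090104 -0.15654321  0.41675606
  1.61653001]
[-0.23469476  0.03994333  0.19063598] [-3.14138688  0.60082401 -3.01227899] [-3.14159265  0.6        -3.01229265] 12.5083 [-0.04130637  0.07411786  0.10896429]
[482.94400432 393.74294278] [399.62134488 392.86764668]
```

View pics/w4.png

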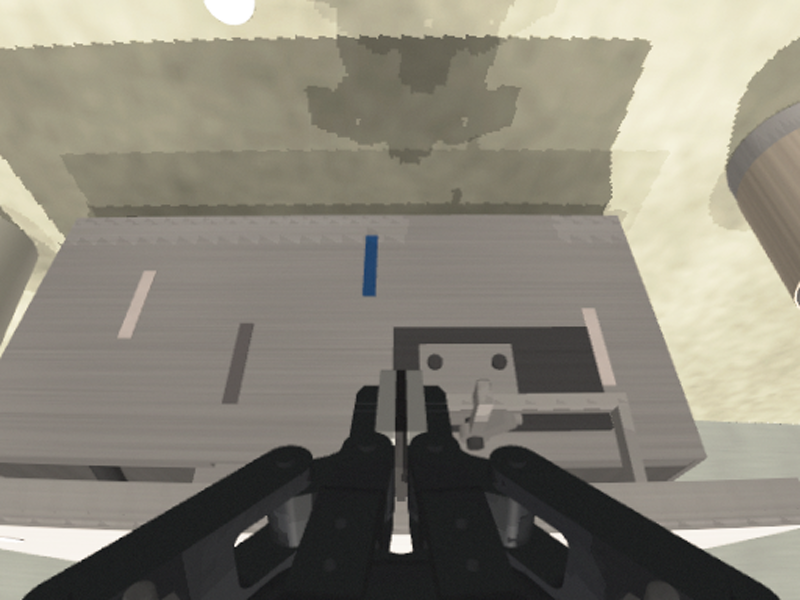

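Under the lid: hook tab end at (483,385), matching the predicted (483,394) for y≈75 mm; staple bar runs along (460–625,400); finger tips are clear at (402,385).

```bash
python3 - <<'E'
from h import *
m.servo_line(wp(-.1975,.037,.163),speed=.05,threshold=4)
print(mach(pose()[0]),m.read_wrist_force())
m.sleep(.2); f0=np.array(m.read_wrist_force())
hit=m.servo_line(wp(-.1975,.068,.163),speed=.012,threshold=1.8)
print(hit,mach(pose()[0]),np.round(m.read_wrist_force()-f0,2),m.read_t())
ps=pose();im=m.snapshot('wrist'); cv2.imwrite('pics/w5.png',cv2.resize(im[190:340,180:380],(800,600),interpolation=cv2.INTER_CUBIC))
E
```

```text
[-0.19754308  0.03691204  0.16303258] [0.02465326 0.80917865 0.19639628]
True [-0.19774126  0.05879466  0.16274852] [ 0.94 -2.34  0.01] 15.525
```

View pics/w5.png

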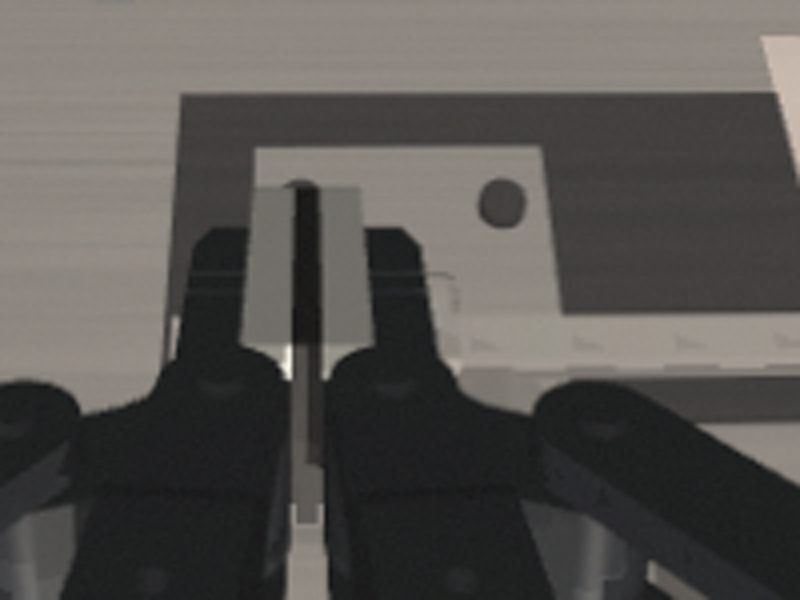

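Finger's outer side is at the tab (contact at y=58.8 mm, face ≈72.8 mm, where expected). Now pushing in small steps watching the lid.

```bash
python3 - <<'E'
from h import *
def g(n): return cv2.GaussianBlur(cv2.cvtColor(m.snapshot(n),cv2.COLOR_BGR2GRAY),(5,5),0).astype(int)
p0=mach(pose()[0]); f0=np.array([0,.8,.2])
r={n:g(n) for n in('top','side')}
free=False
d=0
while d<.0115:
    d+=.002 if d<.0039 else .0007
    m.servo_line(wp(-.1975,p0[1]+d,.163),speed=.012)
    m.sleep(.1)
    f=m.read_wrist_force()-f0; cnt=[int((abs(g(n)-r[n])>12).sum()) for n in r]
    print(round(d*1e3,1),np.round((mach(pose()[0])-p0)*1e3,1),np.round(f,1),cnt,round(m.read_t(),2))
    if min(cnt)>250 or max(cnt)>1200: free=True;break
    if np.linalg.norm(f)>8: break
print(free)
if free:
    m.sleep(.15)
    m.servo_line(wp(-.27,p0[1]+d-.003,.163),speed=.15)
    m.servo_line(wp(-.33,p0[1],.20),speed=.15)
cv2.imwrite('pics/s6.png',m.snapshot('side'))
print(mach(pose()[0]),m.read_t())
E
```

```text
2.0 [0.1 1.9 0.2] [-0.4 -4.2 -0.6] [218, 1373] 16.18
TrueTraceback (most recent call last):
  File "<stdin>", line 19, in <module>
workcell.Unreachable: the arm cannot follow that straight line within its joint ranges
```

```bash
python3 - <<'E'
from h import *
for p in((-.235,.06,.163),(-.235,.06,.185),(-.22,.06,.175),(-.25,.05,.22),(-.27,.04,.25),(-.25,.04,.3)):
    q=m.solve_ik(wp(*p),E); print(p,None if q is None else np.round(q,2))
def g(n): return cv2.GaussianBlur(cv2.cvtColor(m.snapshot(n),cv2.COLOR_BGR2GRAY),(5,5),0).astype(int)
y0=.0588; f0=np.array([0,.8,.2]); r={n:g(n) for n in('top','side')}
free=False; d=.002
while d<.0115:
    d+=.001 if d<.0049 else .0007
    m.servo_line(wp(-.1975,y0+d,.163),speed=.012)
    m.sleep(.2)
    f=m.read_wrist_force()-f0; cnt=[int((abs(g(n)-r[n])>12).sum()) for n in r]
    print(round(d*1e3,1),np.round(mach(pose()[0])*1e3,1),np.round(f,1),cnt,round(m.read_t(),2))
    if max(cnt)>3000: free=True;break
    if np.linalg.norm(f)>8: break
print(free)
if free:
    m.sleep(.2)
    for p in((-.235,.062,.185),(-.25,.05,.22)):
        try: m.servo_line(wp(*p),speed=.1)
        except m.Unreachable as e: print(p,e)
cv2.imwrite('pics/s6.png',m.snapshot('side'))
print(mach(pose()[0]),m.read_t())
E
```

```text
(-0.235, 0.06, 0.163) [ 0.84 -0.3  -1.02  2.28 -0.45  0.45  1.81]
(-0.235, 0.06, 0.185) [ 0.81 -0.34 -0.97  2.25 -0.47  0.52  1.83]
(-0.22, 0.06, 0.175) [ 0.88 -0.28 -1.06  2.23 -0.41  0.47  1.78]
(-0.25, 0.05, 0.22) [ 0.73 -0.42 -0.83  2.24 -0.51  0.63  1.88]
(-0.27, 0.04, 0.25) [ 0.67 -0.49 -0.71  2.23 -0.53  0.73  1.92]
(-0.25, 0.04, 0.3) [ 0.71 -0.47 -0.72  2.11 -0.49  0.83  1.89]
3.0 [-198.9   61.6  161.7] [-13.8  -2.7   7.4] [6277, 18451] 23.62
True
[-0.25002731  0.05009782  0.21918253] 25.0
```

View pics/s6.png

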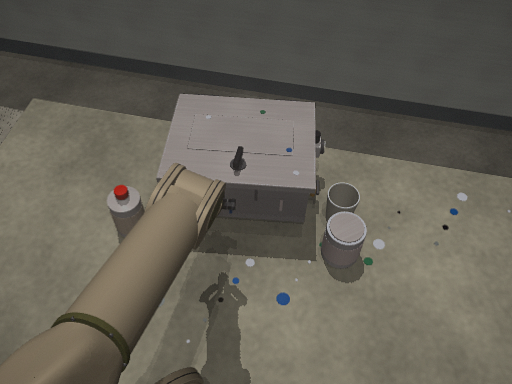

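Side view: lid is still ajar (front corner (163,180)), the arm shifted its elbow, which fooled the trigger. Retrying, checking joints and force.

```bash
python3 - <<'E'
from h import *
J=lambda: np.round(m.read_joint_positions(),2)
m.sleep(.2); print(J(),m.read_wrist_force(),mach(pose()[0]),pose()[1]-E,m.read_t())
for p in((-.235,.04,.19),(-.1975,.04,.163),(-.1975,.058,.163),(-.1975,.062,.163),(-.1975,.066,.163),(-.1975,.07,.163)):
    print(p,np.round(m.solve_ik(wp(*p),E),2))
m.servo_line(wp(-.235,.045,.19),speed=.1); print(J(),m.read_t())
m.servo_line(wp(-.1975,.046,.163),speed=.06,threshold=4); print(J(),m.read_t(),mach(pose()[0]))
m.sleep(.2);print(m.read_wrist_force())
print([np.round(m.solve_ik(wp(-.1975,y,.163),E),2) for y in (.058,.062,.066,.07)])
E
```

```text
[ 0.74 -0.42 -0.84  2.24 -0.52  0.63  1.88] [ 0.7136523  -0.43560914 -0.66469016] [-0.25010563  0.05010867  0.21938296] [ 6.28303403e+00 -1.84994872e-03 -1.25252208e-04] 25.2
(-0.235, 0.04, 0.19) [ 0.79 -0.33 -0.9   2.25 -0.47  0.53  1.88]
(-0.1975, 0.04, 0.163) [ 0.99 -0.16 -1.15  2.2  -0.26  0.42  1.71]
(-0.1975, 0.058, 0.163) [ 1.02 -0.18 -1.21  2.2  -0.25  0.42  1.66]
(-0.1975, 0.062, 0.163) [ 1.02 -0.18 -1.22  2.19 -0.25  0.42  1.65]
(-0.1975, 0.066, 0.163) [ 1.03 -0.19 -1.24  2.19 -0.25  0.42  1.64]
(-0.1975, 0.07, 0.163) [ 1.03 -0.19 -1.25  2.19 -0.25  0.42  1.63]
[ 0.79 -0.33 -0.92  2.25 -0.47  0.53  1.86] 25.6917
[ 0.99 -0.16 -1.17  2.2  -0.25  0.42  1.69] 26.6083 [-0.19752789  0.04591672  0.16316193]
[ 0.08466577 -0.15487104 -0.61664801]
[array([ 1.  , -0.17, -1.2 ,  2.2 , -0.24,  0.42,  1.65]), array([ 1.01, -0.18, -1.21,  2.2 , -0.24,  0.42,  1.64]), array([ 1.01, -0.18, -1.22,  2.19, -0.23,  0.42,  1.62]), array([ 1.01, -0.18, -1.24,  2.19, -0.23,  0.42,  1.61])]
```

```bash
cat > push.py <<'E'
from h import *
def g(n): return cv2.GaussianBlur(cv2.cvtColor(m.snapshot(n),cv2.COLOR_BGR2GRAY),(5,5),0).astype(int)
def step(y,x=-.1975,z=.163):
    q=np.array(m.solve_ik(wp(x,y,z),E)); dq=abs(q-m.read_joint_positions()).max()
    if dq>.12: print('jump',dq); return False
    m.goto_joints(q); return True
E
python3 - <<'E'
from push import *
f0=np.array(m.read_wrist_force()); 
for y in (.050,.054,.057): step(y)
r=None; free=False; y=.057
while y<.0705:
    y+=.001 if y<.0635 else .0006
    if not step(y): break
    m.sleep(.1)
    f=m.read_wrist_force()-f0; im=g('side')
    cnt=0 if r is None else int((abs(im-r)>12).sum()); r=im
    print(round(y*1e3,1),np.round(mach(pose()[0])*1e3,1),np.round(f,1),cnt,round(m.read_t(),2))
    if y>.06 and cnt>2500: free=True;break
    if np.linalg.norm(f)>8: break
print(free,np.round(m.read_joint_positions(),2))
E
```

```text
58.0 [-197.5   58.   163. ] [-0.3  0.3  0.7] 0 27.96
59.0 [-197.5   58.8  163. ] [ 0.2 -2.1  0.4] 347 28.36
60.0 [-197.5   59.9  163. ] [-0.2 -3.7  1.3] 386 28.76
61.0 [-197.5   61.   163. ] [-0.2 -2.   1.2] 351 29.16
62.0 [-197.5   62.   163. ] [-0.1 -2.8  0.9] 341 29.56
63.0 [-197.5   63.   163. ] [-0.8 -2.7  1.9] 370 29.96
64.0 [-197.5   64.   163. ] [-0.2 -4.1  0.5] 365 30.36
64.6 [-197.5   64.6  163. ] [-0.2 -3.2  0.3] 13 30.76
65.2 [-197.5   65.2  163. ] [-0.2 -3.3 -0.2] 36 31.16
65.8 [-197.5   65.8  163. ] [ 0.2 -2.6  0.6] 26 31.56
66.4 [-197.5   66.4  163. ] [ 1.1 -3.8  0.7] 25 31.96
67.0 [-197.5   67.   163. ] [ 1.3 -3.8  0.2] 37 32.36
67.6 [-197.5   67.6  163. ] [ 1.4 -3.3  0.5] 511 32.76
68.2 [-197.5   68.2  163. ] [ 1.6 -4.3  0.1] 2696 33.16
True [ 1.01 -0.18 -1.23  2.19 -0.23  0.42  1.62]
```

```bash
python3 - <<'E'
from push import *
a=g('side'); m.sleep(.3); b=g('side'); print((abs(a-b)>12).sum(), m.read_wrist_force())
for p in((-.235,.062,.165),(-.25,.05,.19)):
    try: m.servo_line(wp(*p),speed=.1)
    except m.Unreachable as e: print(p,e)
    print(m.read_t(),mach(pose()[0]))
for k in range(12):
    m.sleep(.5); b=g('side'); n=(abs(a-b)>12).sum(); print(n,m.read_t()); a=b
    if k>1 and n<60: break
cv2.imwrite('pics/s7.png',m.snapshot('side')); print(m.read_wrist_force())
E
```

```text
6163 [ 2.87322745 -3.4180267  -0.22006044]
34.0917 [-0.23462755  0.06292795  0.16520937]
34.5583 [-0.24959434  0.05020908  0.18986237]
41598 35.1083
0 35.6583
0 36.2083
[-0.084731   -0.99701147 -0.22367759]
```

View pics/s7.png

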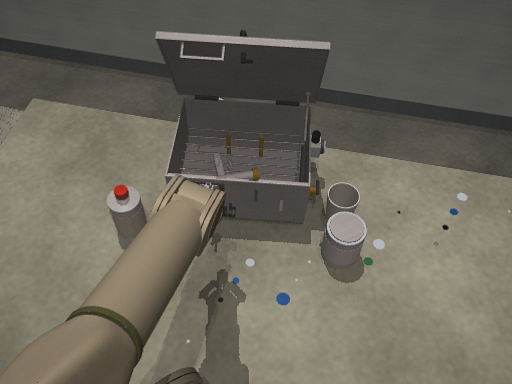

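The lid stands at its open stop and nothing is moving any more; the cup, tin and can at (343,195), (346,240), (125,205) are where they were. I'll draw back a bit more and hand in.

```bash
python3 - <<'E'
from h import *
m.servo_line(wp(-.268,.042,.245),speed=.1); m.sleep(.3)
print(m.read_wrist_force(),m.read_t()); print(m.close_job())
E
```

```text
[-0.6792144   0.46579068  0.13173476] 37.2917
the job is handed in; nothing more can be done
None
```

The washer is open and the job is handed in at 37.3 s: the T-handle was turned about 1.43 rad, the lid was let go ajar on the catch, the tab was pushed about 9 mm until the lid came free, and the lid went up to its open stop with the tins and cup untouched; on a first push, abandoned before the lid came free, the arm shifted its elbow and the wrist force briefly read about 16 N, cause not found.

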